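# Lay the tall spoke bin down on the pad

## Task

Tip the taller of the two square spoke bins over onto its side so that it lies flat on the rubber pad, in line with the pad and its open mouth towards the robot, its foot left at the pad's back edge, which serves as the stop. Tip it with the fingers only, do not lift or carry it, and let it down gently all the way: it must not topple or drop. Leave the short bin and everything else where it stands.

Things in the scene. Friction and masses are not known exactly. Their poses are not given: they have to be found in the camera images.
- tall_bin: taller grey plastic open-topped bin, empty, 84 x 84 mm, 170 mm high, walls 4 mm (mouth 76 x 76 inside), 0.2 to 0.4 kg. Stands behind the pad, seen from the robot, left or right at random. Origin: centre of its underside; z runs to the mouth; its -x side faces the pad and becomes the underside. It passes its balance point when leant about 29 degrees towards the pad
- tall_heel (a point): middle of the tall bin's bottom edge on the pad side, the edge it is tipped over; stands 1 to 6 mm from the pad's back edge at the start
- tall_mouth (a point): centre of the tall bin's open mouth, 170 mm from its underside
- pad: fixed dark rubber pad on the table, 220 (x) x 340 (y) x 16 mm thick. Origin: centre of its underside; its x axis points from the robot side to the back edge, which lies at x = +110 mm in its frame and is the stop for the bin's foot. The bins stand square to this edge, at about y = +85 and -85 mm
- short_bin: bystander: the same bin but only 105 mm high, standing beside the tall one, centres about 170 mm apart; origin at the centre of its underside
- socket: bystander: small steel socket, 24 mm diameter, 36 mm high, standing on the pad near its centre line, between the two bins' lanes; origin at its underside
- spray: bystander: blue bottle, 68 mm diameter, 190 mm high, standing on the table; origin at its underside
- grease: bystander: white jar, 72 mm diameter, 70 mm high, on the table; origin at its underside
- hub: bystander: aluminium wheel hub lying on the table, 100 mm long, 58 mm diameter; origin under its middle
- wrench: bystander: steel wrench lying on the table; origin under its middle
- driver: bystander: screwdriver with a blue handle lying on the table; origin under its middle
Things that resemble listed ones, but are neither listed nor needed, are in the scene too. Leave any green look-alike of the tall_bin alone.

How it is judged:
By the outcome, as a careful person would: the job done as asked, in the order asked, and still so for the second after the job is handed in, with the robot touching nothing.
It also fails if it takes over 51 s, if anything falls off the work surface, if the arm or the gripper's body presses on something with over 40 N, if the wrist force passes 120 N, or if a joint passes its speed limit or range.

## Robot

A 6-joint arm with a two-finger parallel gripper is mounted at the origin on the work surface. World frame = base frame: x ahead of the robot, y to its left, z up, the work surface at z = 0. Lengths are in m, angles in rad, forces in N, time in s.
With the tool pointing down it reaches from about 0.35 to 0.775 m from the base axis. Payload 5.5 kg.
Tool frame: the origin (TCP) lies between the finger pads; the fingertips stand 11 mm ahead of it and the grasp point (between the pads) lies 8 mm behind it (tips_ahead is the distance from the TCP to the fingertips, in m); z points along the fingers, y is the line along which they close (so a half turn about z gives the same grasp; the last joint's range is limited). The gripper opens to 85 mm and grips with 20 to 120 N. Pads are 22 mm wide; open, the fingers measure 114 mm over their backs; the gripper's body (76 mm by 85 mm) begins 54 mm behind the grasp point. The pads swing forward as they close: fully open they stand 13 mm farther back than shut.
Start: joints at [1.165, 0.313, 0.046, 1.304, 0, 1.431], TCP at [0.151, 0.555, 0.242] pointing down, gripper open.
Joint ranges: [-2.76, 2.76], [-0.86, 1.69], [-1.03, 1.26], [-2.2, 2.34], [-1.47, 1.5], [-3.14, 3.14]. Speed limits (rad/s): [2.57, 2.57, 3.14, 3.14, 3.14, 3.14].

## Interface

Orientations are given as a unit quaternion [w, x, y, z].
In Python, from workcell import * gives the robot as it stands. The module is installed in compiled form; this text tells all that it offers.
- The arm moves only by the tool jog_arm, never from a script. Its argument "moves" is a list of rows, each an object with "fingers": the closure, from 0 (fully open) to 1 (shut); "slide": the shift along the tool's x, y, z in mm, a list of three; "angular": the turn, a rotation vector about the tool's x, y, z in degrees, a list of three. A call has 1 to 10 rows; each row is the pose to reach, as a shift and turn from the pose commanded when the call began, along the tool's axes at that moment; what a row does not reach only later rows make up. A row lasts 1/12 s, in which the tool goes at most 41.7 mm and 7.16 degrees, less where a joint would pass 70% of its speed; a pose out of reach is approached as far as the arm can. A call with a gripper value outside its range is refused whole. The fingers move at their own pace and stop on an object; "squeeze" is the grip in N (left out, the last holds). Time passes only in rows, so rows that repeat a pose let the fingers close. It gives the time, the measured TCP pose, the force, the opening and the grip force at its end, in the units of the state.
- get_state(): the state, without advancing time (a new reading comes with each control period).
- read_camera(name): name is "scene" or "top" or "wrist"; returns a dict with "color" (480x640x3 uint8, red, green, blue), "fovy" (degrees; the focal length in pixels is half the picture's height over the tangent of half this angle, whatever the lens; pixels are square), "cx", "cy" (the principal point, pixels), "world_from_camera" (4x4, takes a point from camera to world coordinates); the wrist camera has in their place "tool_from_camera" (4x4, takes a point from camera to tool coordinates, whose origin is the TCP and whose axes are the flange's). Camera axes: x right, y down, z forward; pixel columns grow to the right and rows downward; lengths in m; the calibration is good to about 2 mm. A picture is of the moment at which its call begins: read the wrist's pose just before it. There is no depth.
- hand_in(): hands the job in; it is judged then, once.
Trained networks look in a picture, given as the dict that the camera call returned (one of the last four; its "shot" number tells which), for a name from the list of things; names that differ only in an ending like _2 or _b are one class to them, and where a whole thing is asked for, a point or a joint stands for the part that bears it (a point fixed in the world has none). Each returns a list of dicts, best first, with "p" (0 to 1); they miss things now and then, are a little off and sometimes report something else, mostly with a low value. They report only what shows in the picture. A call takes as long as a camera call. They do not tell look-alikes from the thing itself.
- look_for(target, picture): "point" ([column, row] in pixels, amid what is visible of it).
- tip_of(target, picture): "point" ([column, row] in pixels: a listed point, or the origin of a listed thing).
The state is a dict: "clock": time; "joint_pos": joint angles; "qvel": joint speeds; "tau": joint torques, N m; "tcp_pos": TCP position; "orientation": TCP orientation; "wrist_force": force on the tool from outside, world axes, zero at the start; "ft_torque": the same for the moment, N m; "finger_gap": finger opening in m; "grip_force": force on a finger pad.
Only numpy, scipy, OpenCV 4.12 (cv2) and the standard library are available. Lean on these libraries where they do the work, as an engineer would, in place of code of your own. Each camera call takes 0.05 s, during which the arm holds its last target. There are 200 camera calls.

## Working session

There is one attempt and no reset: what is moved stays moved. The work goes in short steps, Python scripts to look and compute and a tool call to move; the robot and the scene stay as the last step left them, time stands still between calls to the robot, and variables do not carry over. Pictures are saved under pics/ and viewed, at most 10 in all, crops included, and the job is handed in when it is done.

Besides the shell and the picture viewer there is one more tool, called after "Request:" by a JSON object that holds its "op" and its "data", one argument or row to a line. jog_arm: Moves the arm, as the interface text tells. Its arguments: {"type":"object","properties":{"moves":{"type":"array","items":{"type":"object","properties":{"fingers":{"type":"number"},"slide":{"type":"array","items":{"type":"number"}},"angular":{"type":"array","items":{"type":"number"}}}}},"squeeze":{"type":"number"}},"required":["moves"]}

```bash
mkdir -p pics; cat > h.py <<'E'
from workcell import *
import numpy as np, cv2
from scipy.spatial.transform import Rotation as R
def ray(p,c):
    f=240/np.tan(np.radians(c["fovy"])/2); T=np.array(c["world_from_camera"])
    d=T[:3,:3]@np.array([(p[0]-c["cx"])/f,(p[1]-c["cy"])/f,1]); return T[:3,3],d
def atz(p,c,z):
    o,d=ray(p,c); return o+d*(z-o[2])/d[2]
def proj(P,c):
    f=240/np.tan(np.radians(c["fovy"])/2); T=np.array(c["world_from_camera"])
    q=(np.atleast_2d(P)-T[:3,3])@T[:3,:3]; return np.c_[c["cx"]+f*q[:,0]/q[:,2],c["cy"]+f*q[:,1]/q[:,2]]
E
python3 - <<'E'
from h import *
s=get_state(); print(s)
for n in("scene","top"):
    c=read_camera(n); cv2.imwrite(f"pics/{n}0.png",c["color"][:,:,::-1]); print(n,c["fovy"],c["cx"],c["cy"],np.round(c["world_from_camera"],3).tolist())
    for t,z in(("tall_bin",0),("tall_heel",0),("tall_mouth",.17),("pad",0),("short_bin",0),("socket",.016),("spray",0),("hub",0)):
        print(t,[(np.round(r["point"],1).tolist(),round(r["p"],2),np.round(atz(r["point"],c,z),3)[:2].tolist()) for r in tip_of(t,c)[:3]])
E
```

```text
{'clock': 0.0, 'joint_pos': array([ 1.16539144e+00,  3.14007086e-01,  4.49628756e-02,  1.30355981e+00,
       -2.02694205e-05,  1.43119917e+00]), 'qvel': array([ 1.02095188e-03, -8.94099285e-04,  9.77704880e-04, -8.96427866e-04,
       -4.41188056e-05,  3.03476345e-04]), 'tau': array([-4.48649007e-05, -4.80628288e+01,  2.98532206e+01,  1.91841857e-02,
       -3.31336578e-04, -7.66178971e-06]), 'tcp_pos': array([0.15086725, 0.55435492, 0.24139844]), 'orientation': array([-2.33501763e-04,  1.32512886e-01,  9.91180870e-01, -8.73224169e-04]), 'wrist_force': array([-0.34387503, -0.89256044, -0.14072661]), 'ft_torque': array([ 0.00358889,  0.00940817, -0.0028903 ]), 'grip_force': 0.0, 'finger_gap': 0.08545415781288968}
scene 53.45052704271704 318.3002042693397 238.5869751604693 [[0.738, 0.436, -0.515, 1.222], [0.674, -0.452, 0.584, -0.78], [0.021, -0.778, -0.627, 0.925], [0.0, 0.0, 0.0, 1.0]]
tall_bin [([286.1, 381.3], 0.6, [0.755, -0.347]), ([356.7, 308.7], 0.57, [0.732, -0.065])]
tall_heel [([343.6, 299.1], 0.91, [0.685, -0.062])]
tall_mouth [([282.8, 331.7], 0.94, [0.752, -0.349]), ([36
[... 384 characters left out ...]
8, -0.03], [-0.008, -0.154, -0.988, 1.422], [0.0, 0.0, 0.0, 1.0]]
tall_bin [([342.0, 184.3], 0.95, [0.727, -0.063]), ([454.9, 174.0], 0.78, [0.754, -0.355]), ([150.0, 217.7], 0.64, [0.64, 0.431])]
tall_heel [([460.0, 184.4], 0.69, [0.726, -0.367]), ([346.2, 196.0], 0.62, [0.696, -0.073])]
tall_mouth [([472.1, 149.5], 0.97, [0.762, -0.358]), ([342.8, 160.1], 0.82, [0.737, -0.061])]
pad [([324.3, 247.0], 0.64, [0.563, -0.017])]
short_bin [([277.4, 193.6], 0.8, [0.703, 0.104])]
socket [([323.8, 264.1], 0.4, [0.517, -0.016])]
spray [([156.0, 259.6], 0.55, [0.531, 0.411])]
hub [([508.9, 233.5], 0.93, [0.597, -0.487]), ([494.6, 294.7], 0.21, [0.442, -0.444]), ([156.2, 260.9], 0.18, [0.528, 0.41])]
```

View pics/scene0.png

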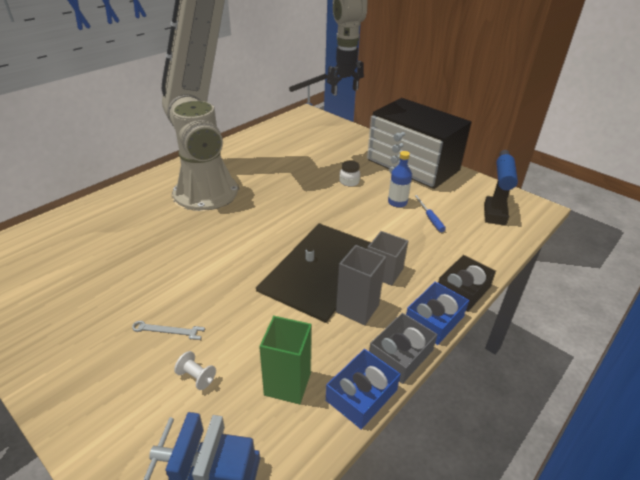

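View pics/top0.png

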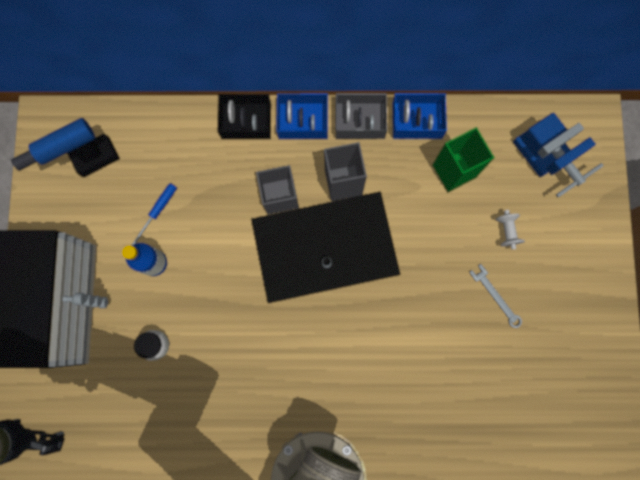

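The scene shows three bin-like candidates. In scene/top pixels they are a tall grey bin at (360,285)/(345,172), a short grey bin at (388,258)/(277,188), and a green look-alike at (286,358)/(463,158). The tall grey one behind the pad fits the description. Next I'll fit the pad and bin poses and check them in an enlarged crop.

```bash
cat > fit.py <<'E'
from h import *
from scipy.optimize import least_squares
def box(x,y,yaw,lx,ly,z):
    c,s=np.cos(yaw),np.sin(yaw)
    return np.array([[x+c*a*lx/2-s*b*ly/2,y+s*a*lx/2+c*b*ly/2,z] for a,b in((-1,-1),(1,-1),(1,1),(-1,1))])
def sample(P,n=30): return np.vstack([P[i]+(P[(i+1)%4]-P[i])*np.linspace(.08,.92,n)[:,None] for i in range(4)])
if __name__=="__main__":
    ct=read_camera("top"); cs=read_camera("scene")
    g=cv2.cvtColor(ct["color"],cv2.COLOR_RGB2GRAY); print("pad grey",g[230,300],"wall",g[185,345],"wood",g[320,380])
    # pad: dark region in the top view
    m=cv2.morphologyEx(((g<45)&(np.indices(g.shape)[0]>185)).astype(np.uint8),cv2.MORPH_OPEN,np.ones((5,5)))
    n,l,st,_=cv2.connectedComponentsWithStats(m); k=l[250,300]; print("area",st[k])
    cn=max(cv2.findContours((l==k).astype(np.uint8),0,1)[0],key=cv2.contourArea)[:,0]
    W=np.array([atz(p,ct,.016)[:2] for p in cn.astype(float)])
    def res(v):
        c,s=np.cos(v[2]),np.sin(v[2]); d=(W-v[:2])@np.array([[c,-s],[s,c]])
        q=np.abs(d)-[.11,.17]; return np.max(q,axis=1)
    r=least_squares(res,[.56,-.017,.2],loss="soft_l1",f_scale=.001); v=r.x
    print("pad",v[:2].round(4),np.degrees(v[2]).round(2),"med res mm",1e3*np.median(abs(res(v))))
    big=[]
    for c,x0,y0,w,h in((ct,240,130,180,180),(cs,250,215,180,135)):
        s=4 if c is ct else 4
        im=cv2.resize(c["color"][y0:y0+h,x0:x0+w,::-1],None,fx=s,fy=s,interpolation=2)
        for X,Y in ((110+4+42,-85),(110+4+42,85)):
            cc,ss=np.cos(v[2]),np.sin(v[2]); x=v[0]+(cc*X-ss*Y)/1e3; y=v[1]+(ss*X+cc*Y)/1e3
            H=.17 if Y<0 else .105
            for z in(0,H):
                q=((proj(box(x,y,v[2],.084,.084,z),c)-[x0,y0]+.5)*s).astype(int); cv2.polylines(im,[q],True,(0,0,255) if z else (0,255,255),1)
        q=((proj(box(*v,.22,.34,.016),c)-[x0,y0]+.5)*s).astype(int); cv2.polylines(im,[q],True,(0,255,0),1)
        big.append(cv2.resize(im,(int(im.shape[1]*540/im.shape[0]),540)))
    cv2.imwrite("pics/crop_top.png",big[0]); cv2.imwrite("pics/crop_scene.png",cv2.resize(big[1],(720,540)))
    print("bin nominal",x,y)
E
python3 fit.py
```

```text
pad grey 25 wall 55 wood 142
area [  253   194   145   107 11083]
pad [ 0.565  -0.0196] 12.55 med res mm 3.5370951716158228
bin nominal 0.6988113895625367 0.09726575627594326
```

View pics/crop_top.png

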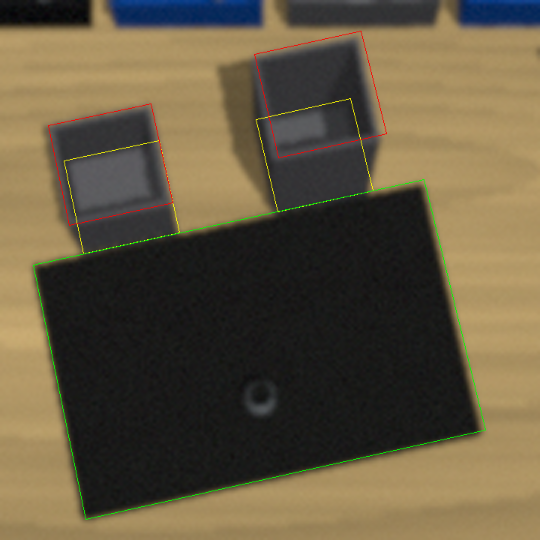

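View pics/crop_scene.png

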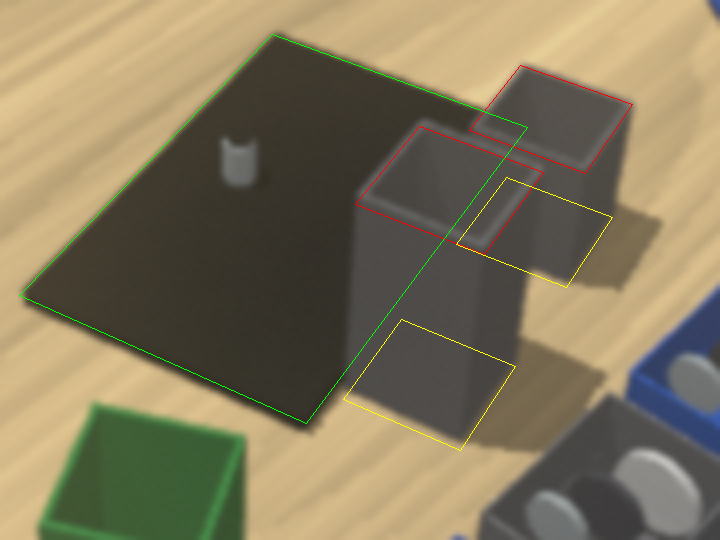

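The tall grey bin is confirmed. In the top crop its rim centre is at about (315,95), its heel touches the pad edge at about (323,200), and the overlay is only a few mm off. The green bin stands well away. I'll move above it for a close wrist view.

```bash
cat >> h.py <<'E'
PAD=np.array([.565,-.0196]); YAW=np.radians(12.55)
def p2w(X,Y,z,yaw=None):
    y=YAW if yaw is None else yaw; c,s=np.cos(y),np.sin(y); return np.array([PAD[0]+c*X-s*Y,PAD[1]+s*X+c*Y,z])
def Rt(lean=0,yaw=None):   # tool orientation: z down, y along pad y, leaned with the bin (deg)
    y=YAW if yaw is None else yaw
    return R.from_euler('z',y)*R.from_euler('y',-np.radians(lean))*R.from_matrix([[-1,0,0],[0,1,0],[0,0,-1]])
def cur():
    s=get_state(); q=s["orientation"]; return np.array(s["tcp_pos"]),R.from_quat([q[1],q[2],q[3],q[0]])
def delta(p,r,p0,r0): return (r0.inv().apply(p-p0)*1e3).round(1).tolist(),np.degrees((r0.inv()*r).as_rotvec()).round(2).tolist()
E
python3 - <<'E'
from h import *
p0,r0=cur(); print(delta(p2w(140,-80,.33),Rt(),p0,r0), p2w(140,-80,.33))
E
```

```text
([-161700.8, -5970.3, -85.9], [0.01, 0.0, -27.78]) [154.6032667  -47.68732904   0.33      ]
```

```bash
sed -i 's/return np.array(\[PAD\[0\]+c\*X-s\*Y,PAD\[1\]+s\*X+c\*Y,z\])/X,Y=X\/1e3,Y\/1e3; return np.array([PAD[0]+c*X-s*Y,PAD[1]+s*X+c*Y,z])/' h.py
python3 - <<'E'
from h import *
p0,r0=cur(); print(delta(p2w(140,-80,.33),Rt(),p0,r0), p2w(140,-80,.33))
E
```

```text
([-711.5, -451.0, -87.7], [0.01, 0.0, -27.78]) [ 0.71903827 -0.06726773  0.33      ]
```

Request:
{"op": "jog_arm", "data": {
  "moves": [
    {"slide": [-35,-22,-40],"angular": [0,0,-3]},
    {"slide": [-67,-42,-60],"angular": [0,0,-6]},
    {"slide": [-100,-63,-88],"angular": [0,0,-9]},
    {"slide": [-133,-84,-88],"angular": [0,0,-12]},
    {"slide": [-166,-105,-88],"angular": [0,0,-15]},
    {"slide": [-200,-127,-88],"angular": [0,0,-18]},
    {"slide": [-233,-148,-88],"angular": [0,0,-21]},
    {"slide": [-266,-169,-88],"angular": [0,0,-24]},
    {"slide": [-300,-190,-88],"angular": [0,0,-27.8]},
    {"slide": [-333,-211,-88],"angular": [0,0,-27.8]}
  ]
}}

```text
schema error: expected keys fingers, slide, angular
```

```bash
python3 - <<'E'
from h import *
p0,r0=cur(); print(p0,delta(p2w(140,-80,.33),Rt(),p0,r0),get_state()["joint_pos"].round(2))
E
```

```text
[0.15107689 0.55484796 0.24233583] ([-711.5, -451.0, -87.7], [0.01, 0.0, -27.78]) [1.17 0.31 0.05 1.3  0.   1.43]
```

Request:
{"op": "jog_arm", "data": {
  "moves": [
    {"fingers": 0.3,"slide": [-35,-22,-40],"angular": [0,0,-3]},
    {"fingers": 0.3,"slide": [-67,-42,-60],"angular": [0,0,-6]},
    {"fingers": 0.3,"slide": [-100,-63,-88],"angular": [0,0,-9]},
    {"fingers": 0.3,"slide": [-133,-84,-88],"angular": [0,0,-12]},
    {"fingers": 0.3,"slide": [-166,-105,-88],"angular": [0,0,-15]},
    {"fingers": 0.3,"slide": [-200,-127,-88],"angular": [0,0,-18]},
    {"fingers": 0.3,"slide": [-233,-148,-88],"angular": [0,0,-21]},
    {"fingers": 0.3,"slide": [-266,-169,-88],"angular": [0,0,-24]},
    {"fingers": 0.3,"slide": [-300,-190,-88],"angular": [0,0,-27.8]},
    {"fingers": 0.3,"slide": [-333,-211,-88],"angular": [0,0,-27.8]}
  ]
}}

```text
clock: 1.83
tcp_pos: [0.4151, 0.2652, 0.3306]
orientation: [0.0, -0.111, 0.994, 0.0]
wrist_force: [0.5, 0.3, 0.3]
finger_gap: 0.0597
grip_force: 0.0
```

```bash
python3 - <<'E'
from h import *
p0,r0=cur(); print(p0,delta(p2w(140,-80,.33),Rt(),p0,r0),get_state()["joint_pos"].round(2))
E
```

```text
[0.41505514 0.26519749 0.33063184] ([-223.2, -391.3, 0.7], [0.02, 0.05, 0.18]) [0.41 0.14 0.04 1.47 0.   0.18]
```

Request:
{"op": "jog_arm", "data": {
  "moves": [
    {"fingers": 0.3,"slide": [-20,-35,0],"angular": [0,0,0]},
    {"fingers": 0.3,"slide": [-40,-70,0],"angular": [0,0,0]},
    {"fingers": 0.3,"slide": [-60,-105,0],"angular": [0,0,0]},
    {"fingers": 0.3,"slide": [-80,-140,0],"angular": [0,0,0]},
    {"fingers": 0.3,"slide": [-100,-175,0],"angular": [0,0,0]},
    {"fingers": 0.3,"slide": [-120,-210,0],"angular": [0,0,0]},
    {"fingers": 0.3,"slide": [-140,-245,0],"angular": [0,0,0]},
    {"fingers": 0.3,"slide": [-160,-280,0],"angular": [0,0,0]},
    {"fingers": 0.3,"slide": [-180,-315,0],"angular": [0,0,0]},
    {"fingers": 0.3,"slide": [-200,-350,0],"angular": [0,0,0]}
  ]
}}

```text
clock: 2.67
tcp_pos: [0.6864, -0.0329, 0.3304]
orientation: [0.0, -0.109, 0.994, 0.0]
wrist_force: [1.3, 0.3, 1.1]
finger_gap: 0.0597
grip_force: 0.0
```

Request:
{"op": "jog_arm", "data": {
  "moves": [
    {"fingers": 0.3,"slide": [-20,-35,0],"angular": [0,0,0]},
    {"fingers": 0.3,"slide": [-23,-41,0],"angular": [0,0,0]},
    {"fingers": 0.3,"slide": [-23,-41,0],"angular": [0,0,0]},
    {"fingers": 0.3,"slide": [-23,-41,0],"angular": [0,0,0]}
  ]
}}

```text
clock: 3.0
tcp_pos: [0.7169, -0.0666, 0.3291]
orientation: [-0.001, -0.109, 0.994, 0.001]
wrist_force: [0.2, 0.7, -0.7]
finger_gap: 0.0597
grip_force: 0.0
```

```bash
python3 - <<'E'
from h import *
p0,r0=cur(); c=read_camera("wrist"); cv2.imwrite("pics/w1.png",c["color"][:,:,::-1])
T=np.array(c["tool_from_camera"]); print(T.round(3).tolist(),c["fovy"])
W=np.eye(4); W[:3,:3]=r0.as_matrix(); W[:3,3]=p0; c["world_from_camera"]=W@T
import pickle; pickle.dump(c,open("w1.pkl","wb"))
print(p0,delta(p2w(140,-80,.33),Rt(),p0,r0),get_state()["joint_pos"].round(2),W@T[:,3])
E
```

```text
[[-0.001, -0.954, -0.3, 0.076], [1.0, -0.0, -0.001, -0.001], [0.001, -0.3, 0.954, -0.131], [0.0, 0.0, 0.0, 1.0]] 59.181114258885394
[ 0.71687469 -0.0665752   0.32906322] ([-2.0, -1.1, -0.9], [0.07, -0.08, -0.04]) [-0.2   0.66  0.82  1.73  0.   -0.42] [ 0.64299778 -0.08370717  0.46034125  1.        ]
```

View pics/w1.png

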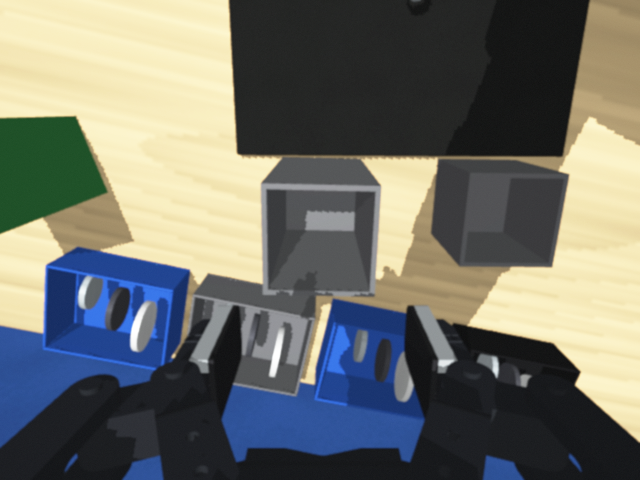

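The wrist view shows the tall bin's rim with outer corners at about (263,183), (379,184), (376,296) and (264,293). The pad's back edge runs from (238,155) to (562,157).

```bash
python3 - <<'E'
from h import *
import pickle; c=pickle.load(open("w1.pkl","rb"))
g=cv2.cvtColor(c["color"],cv2.COLOR_RGB2GRAY)
def f(W): 
    d=np.array(W)[:2]-PAD; return (np.array([[np.cos(YAW),np.sin(YAW)],[-np.sin(YAW),np.cos(YAW)]])@d*1e3).round(1)
for n,p,z in(("TL",(263,183),.17),("TR",(379,184),.17),("BR",(376,296),.17),("BL",(264,293),.17),("padL",(238,155),.016),("padR",(562,157),.016),("heelL",(281,159),0.012),("heelR",(363,160),.012)):
    print(n,f(atz(p,c,z)))
from scipy.ndimage import gaussian_filter1d as gf
for r in(200,230,260): 
    d=np.diff(g[r,240:400].astype(float)); print(r,[(240+i,int(d[i])) for i in np.argsort(-abs(d))[:6]])
for k in(300,320,340):
    d=np.diff(g[140:310,k].astype(float)); print(k,[(140+i,int(d[i])) for i in np.argsort(-abs(d))[:8]])
E
```

```text
TL [ 111.5 -120.7]
TR [112.2 -40.6]
BR [196.8 -39.6]
BL [ 194.3 -123.6]
padL [ 108.4 -167.2]
padR [110.8 168.8]
heelL [ 113.  -123.2]
heelR [114.1 -37.2]
200 [(np.int64(374), 38), (np.int64(266), -37), (np.int64(379), 34), (np.int64(265), -33), (np.int64(380), 30), (np.int64(260), -28)]
230 [(np.int64(261), -37), (np.int64(372), 37), (np.int64(266), -34), (np.int64(378), 30), (np.int64(267), -27), (np.int64(353), -26)]
260 [(np.int64(267), -35), (np.int64(376), 35), (np.int64(370), 33), (np.int64(261), -31), (np.int64(266), -30), (np.int64(262), -29)]
300 [(np.int64(154), 38), (np.int64(189), -33), (np.int64(183), 28), (np.int64(155), 27), (np.int64(190), -21), (np.int64(182), 19), (np.int64(188), -19), (np.int64(184), 18)]
320 [(np.int64(154), 34), (np.int64(155), 33), (np.int64(184), 31), (np.int64(211), 30), (np.int64(292), -29), (np.int64(189), -27), (np.int64(290), 27), (np.int64(190), -26)]
340 [(np.int64(154), 37), (np.int64(299), -35), (np.int64(155), 34), (np.int64(190), -33), (np.int64(184), 33), (np.int64(211), 30), (np.int64(290), 28), (np.int64(300), -26)]
```

```bash
sed -i 's/YAW=np.radians(12.55)/YAW=np.radians(12.3)/' h.py; python3 - <<'E'
from h import *
p0,r0=cur(); print(delta(p2w(162,-120.5,.25),Rt(),p0,r0))
E
```

```text
([-23.6, -43.5, 80.3], [0.04, -0.02, 0.28])
```

Request:
{"op": "jog_arm", "data": {
  "moves": [
    {"fingers": 0.3,"slide": [-6,-10,0],"angular": [0,0,7]},
    {"fingers": 0.3,"slide": [-12,-20,0],"angular": [0,0,14]},
    {"fingers": 0.3,"slide": [-18,-30,0],"angular": [0,0,21]},
    {"fingers": 0.3,"slide": [-24,-43,0],"angular": [0,0,28]},
    {"fingers": 0.3,"slide": [-24,-43,0],"angular": [0,0,35]},
    {"fingers": 0.3,"slide": [-24,-43,0],"angular": [0,0,42]},
    {"fingers": 0.3,"slide": [-24,-43,0],"angular": [0,0,49]},
    {"fingers": 0.3,"slide": [-24,-43,0],"angular": [0,0,56]},
    {"fingers": 0.3,"slide": [-24,-43,0],"angular": [0,0,63]},
    {"fingers": 0.3,"slide": [-24,-43,0],"angular": [0,0,70]}
  ]
}}

```text
clock: 3.88
tcp_pos: [0.7488, -0.1006, 0.3327]
orientation: [0.001, 0.482, 0.876, 0.0]
wrist_force: [-0.0, -0.8, -0.3]
finger_gap: 0.0598
grip_force: 0.0
```

Request:
{"op": "jog_arm", "data": {
  "moves": [
    {"fingers": 0.3,"slide": [0,0,8],"angular": [0,0,7]},
    {"fingers": 0.3,"slide": [0,0,16],"angular": [0,0,14]},
    {"fingers": 0.3,"slide": [0,0,24],"angular": [0,0,21]},
    {"fingers": 0.3,"slide": [0,0,32],"angular": [0,0,28]},
    {"fingers": 0.3,"slide": [0,0,40],"angular": [0,0,35]},
    {"fingers": 0.3,"slide": [0,0,48],"angular": [0,0,42]},
    {"fingers": 0.3,"slide": [0,0,56],"angular": [0,0,49]},
    {"fingers": 0.3,"slide": [0,0,64],"angular": [0,0,56]},
    {"fingers": 0.3,"slide": [0,0,72],"angular": [0,0,63]},
    {"fingers": 0.3,"slide": [0,0,80],"angular": [0,0,70]}
  ]
}}

```text
clock: 4.72
tcp_pos: [0.7488, -0.1005, 0.2524]
orientation: [0.001, 0.897, 0.441, 0.001]
wrist_force: [-0.2, -0.4, -0.6]
finger_gap: 0.0597
grip_force: 0.0
```

Request:
{"op": "jog_arm", "data": {
  "moves": [
    {"fingers": 0.3,"slide": [0,0,0],"angular": [0,0,7]},
    {"fingers": 0.3,"slide": [0,0,0],"angular": [0,0,14]},
    {"fingers": 0.3,"slide": [0,0,0],"angular": [0,0,21]},
    {"fingers": 0.3,"slide": [0,0,0],"angular": [0,0,28]},
    {"fingers": 0.3,"slide": [0,0,0],"angular": [0,0,35]},
    {"fingers": 0.3,"slide": [0,0,0],"angular": [0,0,40.2]},
    {"fingers": 0.3,"slide": [0,0,0],"angular": [0,0,40.2]},
    {"fingers": 0.3,"slide": [0,0,0],"angular": [0,0,40.2]}
  ]
}}

```text
clock: 5.38
tcp_pos: [0.7491, -0.1011, 0.2522]
orientation: [0.0, 0.994, 0.11, 0.001]
wrist_force: [-0.0, -0.3, 1.0]
finger_gap: 0.0602
grip_force: 0.0
```

```bash
cat >> h.py <<'E'
def Rf(lean=0): return Rt(lean)*R.from_euler('z',np.pi)   # flipped tool (camera away from the robot)
E
python3 - <<'E'
from h import *
p0,r0=cur(); print(p0,delta(p2w(162,-120.5,.154),Rf(),p0,r0),get_state()["joint_pos"].round(2))
c=read_camera("wrist"); T=np.array(c["tool_from_camera"])
W=np.eye(4); W[:3,:3]=r0.as_matrix(); W[:3,3]=p0; c["world_from_camera"]=W@T
im=c["color"][:,:,::-1].copy()
for z in(.17,):
  for a in(42,38):
    q=proj([p2w(154+i*a,-80.5+j*a,z) for i,j in((-1,-1),(1,-1),(1,1),(-1,1))],c); cv2.polylines(im,[q.round().astype(int)],True,(0,0,255),1)
cv2.imwrite("pics/w2.png",im)
E
```

```text
[ 0.74908868 -0.10114589  0.25218666] ([-0.7, 1.5, 98.2], [0.03, -0.09, 0.33]) [-0.24  0.72  0.73  1.58  0.    2.68]
```

View pics/w2.png

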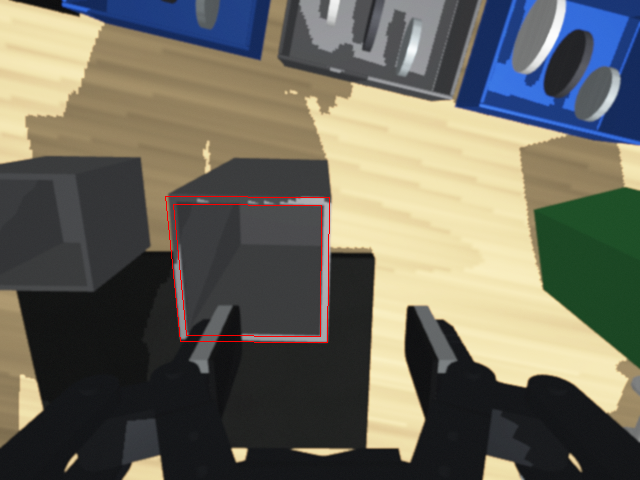

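The rim overlay lies on the picture to within about 1 px: the bin's -y wall is at column 326, midway between the fingers at 225 and 420. Descending over this wall.

Request:
{"op": "jog_arm", "data": {
  "moves": [
    {"fingers": 0.3,"slide": [0,1,20],"angular": [0,0,0.3]},
    {"fingers": 0.3,"slide": [0,1,40],"angular": [0,0,0.3]},
    {"fingers": 0.3,"slide": [0,1,55],"angular": [0,0,0.3]},
    {"fingers": 0.3,"slide": [0,1,68],"angular": [0,0,0.3]},
    {"fingers": 0.3,"slide": [0,1,80],"angular": [0,0,0.3]},
    {"fingers": 0.3,"slide": [0,1,90],"angular": [0,0,0.3]},
    {"fingers": 0.3,"slide": [0,1,98],"angular": [0,0,0.3]},
    {"fingers": 0.3,"slide": [0,1,98],"angular": [0,0,0.3]},
    {"fingers": 0.6,"slide": [0,1,98],"angular": [0,0,0.3]},
    {"fingers": 0.6,"slide": [0,1,98],"angular": [0,0,0.3]}
  ],
  "squeeze": 25
}}

```text
clock: 6.27
tcp_pos: [0.7502, -0.1039, 0.1533]
orientation: [0.0, 0.994, 0.105, 0.001]
wrist_force: [0.1, -1.1, -0.2]
finger_gap: 0.0366
grip_force: 0.0
```

Request:
{"op": "jog_arm", "data": {
  "moves": [
    {"fingers": 0.7,"slide": [0,0,0],"angular": [0,0,0]},
    {"fingers": 0.75,"slide": [0,0,0],"angular": [0,0,0]},
    {"fingers": 0.8,"slide": [0,0,0],"angular": [0,0,0]},
    {"fingers": 0.84,"slide": [0,0,0],"angular": [0,0,0]},
    {"fingers": 0.88,"slide": [0,0,0],"angular": [0,0,0]},
    {"fingers": 0.92,"slide": [0,0,0],"angular": [0,0,0]},
    {"fingers": 0.96,"slide": [0,0,0],"angular": [0,0,0]},
    {"fingers": 1,"slide": [0,0,0],"angular": [0,0,0]},
    {"fingers": 1,"slide": [0,0,0],"angular": [0,0,0]},
    {"fingers": 1,"slide": [0,0,0],"angular": [0,0,0]}
  ],
  "squeeze": 25
}}

```text
clock: 7.1
tcp_pos: [0.7498, -0.1038, 0.1524]
orientation: [-0.0, 0.994, 0.105, 0.0]
wrist_force: [0.4, 0.6, 0.6]
finger_gap: 0.0035
grip_force: 26.3
```

```bash
cat >> h.py <<'E'
H0=112.; EDGE=109.2; U=50.; WZ=154.   # heel X, pad edge X, grip point in bin from heel (normal, up), mm
def tcp(b):
    t=np.radians(b); t0=np.arctan((H0-EDGE)/16)
    n=np.array([np.cos(t),np.sin(t)]); a=np.array([-np.sin(t),np.cos(t)])
    H=np.array([H0,0]) if t<=t0 else np.array([EDGE,16.])-a*16/np.cos(t0)
    return H+U*n+WZ*a
def toolmove(b0,t0,b1,t1):  # flipped tool: x=+X, z=down at lean 0; returns slide x,z and turn about y
    d=tcp(b1)-tcp(b0); t=np.radians(t0)
    x=np.array([np.cos(t),np.sin(t)]); z=np.array([np.sin(t),-np.cos(t)])
    return [round(float(d@x),1),0,round(float(d@z),1)],t1-t0
E
python3 - <<'E'
from h import *
print(delta(*[p2w(162,-120.5,.154),Rf()],p2w(162,-120.5,.154),Rf()),delta(p2w(162,-120.5,.154),Rf(5),p2w(162,-120.5,.154),Rf(0)))
for b0 in range(0,60,20):
    print(b0,[(b,toolmove(b0,b0,b,b)) for b in range(b0+2,b0+21,2)])
s=get_state(); print({k:s[k] for k in("tcp_pos","wrist_force","ft_torque","finger_gap","grip_force","clock")})
E
```

```text
([0.0, 0.0, 0.0], [0.0, 0.0, 0.0]) ([0.0, 0.0, 0.0], [-0.0, 5.0, 0.0])
0 [(2, ([-5.4, 0, -1.7], 2)), (4, ([-10.9, 0, -3.1], 4)), (6, ([-16.4, 0, -4.4], 6)), (8, ([-21.9, 0, -5.5], 8)), (10, ([-27.5, 0, -6.3], 10)), (12, ([-32.5, 0, -7.1], 12)), (14, ([-37.6, 0, -7.8], 14)), (16, ([-42.7, 0, -8.2], 16)), (18, ([-47.8, 0, -8.5], 18)), (20, ([-52.9, 0, -8.6], 20))]
20 [(22, ([-4.8, 0, -1.7], 2)), (24, ([-9.7, 0, -3.2], 4)), (26, ([-14.7, 0, -4.5], 6)), (28, ([-19.7, 0, -5.6], 8)), (30, ([-24.7, 0, -6.6], 10)), (32, ([-29.7, 0, -7.4], 12)), (34, ([-34.8, 0, -8.0], 14)), (36, ([-39.9, 0, -8.4], 16)), (38, ([-45.0, 0, -8.7], 18)), (40, ([-50.1, 0, -8.8], 20))]
40 [(42, ([-4.8, 0, -1.7], 2)), (44, ([-9.7, 0, -3.2], 4)), (46, ([-14.7, 0, -4.5], 6)), (48, ([-19.7, 0, -5.6], 8)), (50, ([-24.7, 0, -6.6], 10)), (52, ([-29.7, 0, -7.4], 12)), (54, ([-34.8, 0, -8.0], 14)), (56, ([-39.9, 0, -8.4], 16)), (58, ([-45.0, 0, -8.7], 18)), (60, ([-50.1, 0, -8.8], 20))]
{'tcp_pos': array([ 0.74982836, -0.10381641,  0.15237666]), 'wrist_force': array([0.37504735, 0.61470059, 0.60107715]), 'ft_torque': array([ 0.06480407,  0.00821975, -0.00027118]), 'finger_gap': 0.0034926653698726254, 'grip_force': 26.265749037265778, 'clock': 7.1}
```

Request:
{"op": "jog_arm", "data": {
  "moves": [
    {"fingers": 1,"slide": [-2.7,0,-0.9],"angular": [0,1,0]},
    {"fingers": 1,"slide": [-5.4,0,-1.7],"angular": [0,2,0]},
    {"fingers": 1,"slide": [-8.1,0,-2.4],"angular": [0,3,0]},
    {"fingers": 1,"slide": [-10.9,0,-3.1],"angular": [0,4,0]},
    {"fingers": 1,"slide": [-13.6,0,-3.8],"angular": [0,5,0]},
    {"fingers": 1,"slide": [-16.4,0,-4.4],"angular": [0,6,0]},
    {"fingers": 1,"slide": [-19.1,0,-5],"angular": [0,7,0]},
    {"fingers": 1,"slide": [-21.9,0,-5.5],"angular": [0,8,0]},
    {"fingers": 1,"slide": [-24.7,0,-5.9],"angular": [0,9,0]},
    {"fingers": 1,"slide": [-27.5,0,-6.3],"angular": [0,10,0]}
  ]
}}

```text
clock: 7.93
tcp_pos: [0.7231, -0.1097, 0.1589]
orientation: [-0.009, 0.991, 0.105, 0.088]
wrist_force: [0.6, -0.0, 0.2]
finger_gap: 0.0036
grip_force: 26.2
```

```bash
python3 - <<'E'
from h import *
s=get_state(); print({k:s[k].round(3) for k in("tcp_pos","wrist_force","ft_torque","joint_pos")})
for b0 in (10,30,50): print(b0,[(b,toolmove(b0,b0,b,b)) for b in range(b0+2,b0+21,2)])
c=read_camera("scene"); cv2.imwrite("pics/s3.png",cv2.resize(c["color"][180:360,240:440,::-1],None,fx=3,fy=3))
E
```

```text
{'tcp_pos': array([ 0.723, -0.11 ,  0.159]), 'wrist_force': array([ 0.646, -0.032,  0.168]), 'ft_torque': array([ 0.022, -0.036,  0.036]), 'joint_pos': array([-0.294,  0.519,  0.137,  1.034,  0.085,  2.644])}
10 [(12, ([-4.8, 0, -1.7], 2)), (14, ([-9.7, 0, -3.2], 4)), (16, ([-14.7, 0, -4.5], 6)), (18, ([-19.7, 0, -5.6], 8)), (20, ([-24.7, 0, -6.6], 10)), (22, ([-29.7, 0, -7.4], 12)), (24, ([-34.8, 0, -8.0], 14)), (26, ([-39.9, 0, -8.4], 16)), (28, ([-45.0, 0, -8.7], 18)), (30, ([-50.1, 0, -8.8], 20))]
30 [(32, ([-4.8, 0, -1.7], 2)), (34, ([-9.7, 0, -3.2], 4)), (36, ([-14.7, 0, -4.5], 6)), (38, ([-19.7, 0, -5.6], 8)), (40, ([-24.7, 0, -6.6], 10)), (42, ([-29.7, 0, -7.4], 12)), (44, ([-34.8, 0, -8.0], 14)), (46, ([-39.9, 0, -8.4], 16)), (48, ([-45.0, 0, -8.7], 18)), (50, ([-50.1, 0, -8.8], 20))]
50 [(52, ([-4.8, 0, -1.7], 2)), (54, ([-9.7, 0, -3.2], 4)), (56, ([-14.7, 0, -4.5], 6)), (58, ([-19.7, 0, -5.6], 8)), (60, ([-24.7, 0, -6.6], 10)), (62, ([-29.7, 0, -7.4], 12)), (64, ([-34.8, 0, -8.0], 14)), (66, ([-39.9, 0, -8.4], 16)), (68, ([-45.0, 0, -8.7], 18)), (70, ([-50.1, 0, -8.8], 20))]
```

View pics/s3.png

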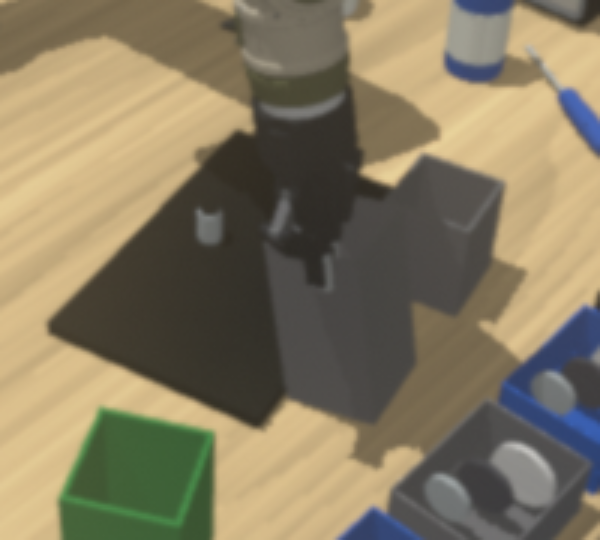

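The crop shows the bin leaning about 10° with its heel at the pad's back edge near (285,395), and the short bin undisturbed. I'll continue at 12°/s.

Request:
{"op": "jog_arm", "data": {
  "moves": [
    {"fingers": 1,"slide": [-2.4,0,-0.9],"angular": [0,1,0]},
    {"fingers": 1,"slide": [-4.8,0,-1.7],"angular": [0,2,0]},
    {"fingers": 1,"slide": [-7.2,0,-2.5],"angular": [0,3,0]},
    {"fingers": 1,"slide": [-9.7,0,-3.2],"angular": [0,4,0]},
    {"fingers": 1,"slide": [-12.2,0,-3.9],"angular": [0,5,0]},
    {"fingers": 1,"slide": [-14.7,0,-4.5],"angular": [0,6,0]},
    {"fingers": 1,"slide": [-17.2,0,-5.1],"angular": [0,7,0]},
    {"fingers": 1,"slide": [-19.7,0,-5.6],"angular": [0,8,0]},
    {"fingers": 1,"slide": [-22.2,0,-6.1],"angular": [0,9,0]},
    {"fingers": 1,"slide": [-24.7,0,-6.6],"angular": [0,10,0]}
  ]
}}

```text
clock: 8.82
tcp_pos: [0.6981, -0.115, 0.1608]
orientation: [-0.018, 0.979, 0.104, 0.173]
wrist_force: [1.5, -0.7, -0.8]
finger_gap: 0.0032
grip_force: 25.9
```

Request:
{"op": "jog_arm", "data": {
  "moves": [
    {"fingers": 1,"slide": [-2.4,0,-0.9],"angular": [0,1,0]},
    {"fingers": 1,"slide": [-4.8,0,-1.7],"angular": [0,2,0]},
    {"fingers": 1,"slide": [-7.2,0,-2.5],"angular": [0,3,0]},
    {"fingers": 1,"slide": [-9.7,0,-3.2],"angular": [0,4,0]},
    {"fingers": 1,"slide": [-12.2,0,-3.9],"angular": [0,5,0]},
    {"fingers": 1,"slide": [-14.7,0,-4.5],"angular": [0,6,0]},
    {"fingers": 1,"slide": [-17.2,0,-5.1],"angular": [0,7,0]},
    {"fingers": 1,"slide": [-19.7,0,-5.6],"angular": [0,8,0]},
    {"fingers": 1,"slide": [-22.2,0,-6.1],"angular": [0,9,0]},
    {"fingers": 1,"slide": [-24.7,0,-6.6],"angular": [0,10,0]}
  ]
}}

```text
clock: 9.65
tcp_pos: [0.6734, -0.1203, 0.1587]
orientation: [-0.027, 0.96, 0.102, 0.258]
wrist_force: [0.8, 0.4, 0.0]
finger_gap: 0.0033
grip_force: 25.9
```

```bash
python3 - <<'E'
from h import *
s=get_state(); print({k:s[k].round(3) for k in("tcp_pos","wrist_force","ft_torque","joint_pos")})
p,r=cur(); t=tcp(30); print("model",p2w(t[0],-120.5,t[1]/1e3),delta(p2w(t[0],-120.5,t[1]/1e3),Rf(30),p,r))
c=read_camera("scene"); cv2.imwrite("pics/s4.png",cv2.resize(c["color"][180:360,240:440,::-1],None,fx=3,fy=3))
E
```

```text
{'tcp_pos': array([ 0.673, -0.12 ,  0.159]), 'wrist_force': array([0.83 , 0.426, 0.036]), 'ft_torque': array([-0.023,  0.185,  0.017]), 'joint_pos': array([-0.421,  0.245, -0.395,  0.494,  0.3  ,  2.577])}
model [ 0.67237349 -0.11951978  0.16030093] ([0.1, -1.0, -1.8], [0.12, -0.06, -0.19])
```

View pics/s4.png

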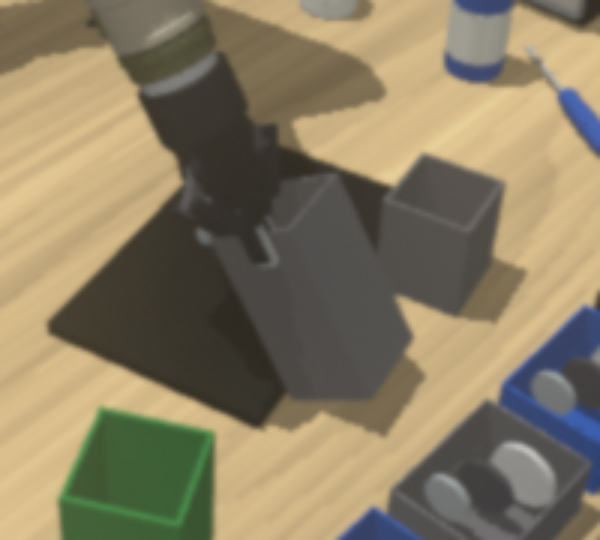

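```bash
cat > kin.py <<'E'
from h import *
from scipy.optimize import least_squares
D_=[([1.165,.314,.045,1.3036,0,1.431],[.1509,.5544,.2420]),([.41,.14,.04,1.47,0,.18],[.4151,.2652,.3306]),([-.2,.66,.82,1.73,0,-.42],[.7169,-.0666,.3295]),
([-.24,.72,.73,1.58,0,2.68],[.7491,-.1011,.2522]),([-.294,.519,.137,1.034,.085,2.644],[.723,-.110,.159]),([-.421,.245,-.395,.494,.300,2.577],[.673,-.120,.159])]
def fk(q,k):
    L1,L2,Hh,D,off=k; p=q[1]-q[2]
    tp=p+q[3]; s5=np.sin(q[4]); c5=np.cos(q[4])
    rho=L1*np.sin(q[1])+L2*np.cos(p); z=Hh+L1*np.cos(q[1])-L2*np.sin(p)
    rho+=D*c5*np.cos(tp); z-=D*c5*np.sin(tp); lat=off+D*s5
    c,s=np.cos(q[0]),np.sin(q[0]); tz=np.array([c*c5*np.cos(tp)-s*s5,s*c5*np.cos(tp)+c*s5,-c5*np.sin(tp)])
    return np.array([c*rho-s*lat,s*rho+c*lat,z]),tz
r=least_squares(lambda k:np.concatenate([fk(q,k)[0]-p for q,p in D_]),[.35,.35,.3,.2,.08]); K=r.x
if __name__=="__main__":
    print(K.round(3),(1e3*r.fun.reshape(-1,3)).round(1).tolist())
    def ik(b,t,q0):
        X=tcp(b); P=p2w(X[0],-120.5,X[1]/1e3); z=Rf(t).apply([0,0,1])
        f=lambda q:np.concatenate([fk(q,K)[0]-P,.2*(fk(q,K)[1]-z)])
        s=least_squares(f,q0); return s.x,np.abs(s.fun).max()
    for tmax in(30,40,50,60,70,80):
        q=np.array([-.42,.245,-.395,.494,.3]); o=[]
        for b in range(30,91,5):
            q,e=ik(b,min(b,tmax),q); o.append((q[1].round(2),q[2].round(2),q[3].round(2),round(e,4)))
        print(tmax,o[-1],"min j3",min(x[1] for x in o),"min j2",min(x[0] for x in o),q.round(2))
E
python3 kin.py
```

```text
[0.5   0.428 0.313 0.438 0.07 ] [[8.5, -6.8, -6.0], [11.9, -3.6, -4.1], [11.6, -10.0, 7.9], [3.5, -11.3, 2.2], [-10.4, 5.9, -3.4], [-6.2, 39.6, 3.5]]
30 (np.float64(0.28), np.float64(-0.66), np.float64(0.28), np.float64(0.0)) min j3 -0.66 min j2 0.23 [-0.68  0.28 -0.66  0.28  0.4 ]
40 (np.float64(0.32), np.float64(-0.8), np.float64(0.04), np.float64(0.0)) min j3 -0.8 min j2 0.22 [-0.81  0.32 -0.8   0.04  0.58]
50 (np.float64(0.44), np.float64(-0.9), np.float64(-0.2), np.float64(0.0)) min j3 -0.9 min j2 0.23 [-0.96  0.44 -0.9  -0.2   0.79]
60 (np.float64(0.64), np.float64(-0.96), np.float64(-0.44), np.float64(0.0)) min j3 -0.96 min j2 0.23 [-1.1   0.64 -0.96 -0.44  0.99]
70 (np.float64(0.89), np.float64(-0.95), np.float64(-0.64), np.float64(0.0)) min j3 -0.96 min j2 0.23 [-1.21  0.89 -0.95 -0.64  1.19]
80 (np.float64(1.13), np.float64(-0.89), np.float64(-0.82), np.float64(0.0)) min j3 -0.96 min j2 0.23 [-1.29  1.13 -0.89 -0.82  1.38]
```

```bash
sed -i 's/L1,L2,Hh,D,off=k; p=q\[1\]-q\[2\]/L1,L2,Hh,D,off,D1,E,b=k; p=q[1]-q[2]+b/; s/tp=p+q\[3\]/tp=p-b+q[3]/; s/rho+=D\*c5\*np.cos(tp); z-=D\*c5\*np.sin(tp)/rho+=(D1+D*c5)*np.cos(tp)+E; z-=(D1+D*c5)*np.sin(tp)/; s/\[.35,.35,.3,.2,.08\])/[.35,.35,.3,.2,.08,.1,0,0],x_scale=.1)/' kin.py; python3 kin.py
```

```text
[ 0.519  0.409  0.23   0.293  0.079  0.134  0.005 -0.132] [[1.4, -0.1, -0.9], [-0.6, 1.0, -0.4], [-0.5, 1.8, 1.4], [0.3, -1.1, -0.9], [0.1, -0.5, -0.1], [-0.3, 0.1, 0.9]]
30 (np.float64(0.21), np.float64(-0.73), np.float64(0.25), np.float64(0.0)) min j3 -0.73 min j2 0.18 [-0.57  0.21 -0.73  0.25  0.36]
40 (np.float64(0.2), np.float64(-0.87), np.float64(-0.01), np.float64(0.0)) min j3 -0.87 min j2 0.14 [-0.64  0.2  -0.87 -0.01  0.51]
50 (np.float64(0.25), np.float64(-1.01), np.float64(-0.32), np.float64(0.0)) min j3 -1.01 min j2 0.15 [-0.71  0.25 -1.01 -0.32  0.66]
60 (np.float64(0.38), np.float64(-1.14), np.float64(-0.71), np.float64(0.0)) min j3 -1.14 min j2 0.15 [-0.77  0.38 -1.14 -0.71  0.81]
70 (np.float64(0.64), np.float64(-1.25), np.float64(-1.27), np.float64(0.0)) min j3 -1.25 min j2 0.15 [-0.83  0.64 -1.25 -1.27  0.95]
80 (np.float64(1.03), np.float64(-1.29), np.float64(-1.97), np.float64(0.0)) min j3 -1.29 min j2 0.15 [-0.86  1.03 -1.29 -1.97  1.05]
```

Request:
{"op": "jog_arm", "data": {
  "moves": [
    {"fingers": 1,"slide": [-2.4,0,-0.9],"angular": [0,1,0]},
    {"fingers": 1,"slide": [-4.8,0,-1.7],"angular": [0,2,0]},
    {"fingers": 1,"slide": [-7.2,0,-2.5],"angular": [0,3,0]},
    {"fingers": 1,"slide": [-9.7,0,-3.2],"angular": [0,4,0]},
    {"fingers": 1,"slide": [-12.2,0,-3.9],"angular": [0,5,0]},
    {"fingers": 1,"slide": [-14.7,0,-4.5],"angular": [0,6,0]},
    {"fingers": 1,"slide": [-17.2,0,-5.1],"angular": [0,7,0]},
    {"fingers": 1,"slide": [-19.7,0,-5.6],"angular": [0,8,0]},
    {"fingers": 1,"slide": [-22.2,0,-6.1],"angular": [0,9,0]},
    {"fingers": 1,"slide": [-24.7,0,-6.6],"angular": [0,10,0]}
  ]
}}

```text
clock: 10.53
tcp_pos: [0.6492, -0.1257, 0.1521]
orientation: [-0.036, 0.934, 0.099, 0.34]
wrist_force: [1.6, 0.5, -1.1]
finger_gap: 0.0037
grip_force: 26.0
```

Request:
{"op": "jog_arm", "data": {
  "moves": [
    {"fingers": 1,"slide": [-2.4,0,-0.9],"angular": [0,1,0]},
    {"fingers": 1,"slide": [-4.8,0,-1.7],"angular": [0,2,0]},
    {"fingers": 1,"slide": [-7.2,0,-2.5],"angular": [0,3,0]},
    {"fingers": 1,"slide": [-9.7,0,-3.2],"angular": [0,4,0]},
    {"fingers": 1,"slide": [-12.2,0,-3.9],"angular": [0,5,0]},
    {"fingers": 1,"slide": [-14.7,0,-4.5],"angular": [0,6,0]},
    {"fingers": 1,"slide": [-17.2,0,-5.1],"angular": [0,7,0]},
    {"fingers": 1,"slide": [-19.7,0,-5.6],"angular": [0,8,0]}
  ],
  "squeeze": 20
}}

```text
clock: 11.2
tcp_pos: [0.6311, -0.1297, 0.1439]
orientation: [-0.043, 0.908, 0.096, 0.405]
wrist_force: [0.6, 0.8, -1.1]
finger_gap: 0.0035
grip_force: 26.1
```

```bash
python3 - <<'E'
from h import *
s=get_state(); print({k:s[k].round(3) for k in("tcp_pos","wrist_force","ft_torque","joint_pos")})
p,r=cur(); t=tcp(48); print("model",p2w(t[0],-120.5,t[1]/1e3),delta(p2w(t[0],-120.5,t[1]/1e3),Rf(48),p,r))
for b0 in(48,58,68,78): print(b0,[toolmove(b0,48,b,48)[0][::2] for b in range(b0+1,min(b0+13,92))])
E
```

```text
{'tcp_pos': array([ 0.631, -0.13 ,  0.144]), 'wrist_force': array([ 0.618,  0.793, -1.071]), 'ft_torque': array([-0.135,  0.487, -0.007]), 'joint_pos': array([-0.57 ,  0.147, -0.796, -0.041,  0.55 ,  2.557])}
model [ 0.63002872 -0.12875244  0.14533456] ([0.4, -1.1, -1.6], [0.19, -0.05, -0.14])
48 [[-2.4, -0.9], [-4.8, -1.7], [-7.3, -2.4], [-9.7, -3.2], [-12.2, -3.8], [-14.7, -4.5], [-17.2, -5.1], [-19.7, -5.6], [-22.2, -6.1], [-24.7, -6.6], [-27.2, -7.0], [-29.7, -7.4]]
58 [[-2.5, -0.4], [-5.1, -0.8], [-7.6, -1.1], [-10.1, -1.4], [-12.7, -1.7], [-15.2, -1.9], [-17.8, -2.0], [-20.3, -2.1], [-22.9, -2.2], [-25.5, -2.2], [-28.0, -2.2], [-30.6, -2.1]]
68 [[-2.6, 0.0], [-5.1, 0.1], [-7.7, 0.2], [-10.2, 0.4], [-12.8, 0.6], [-15.3, 0.8], [-17.9, 1.1], [-20.4, 1.4], [-22.9, 1.8], [-25.4, 2.2], [-28.0, 2.7], [-30.5, 3.2]]
78 [[-2.5, 0.5], [-5.0, 1.0], [-7.5, 1.5], [-10.0, 2.1], [-12.5, 2.8], [-14.9, 3.5], [-17.4, 4.2], [-19.8, 5.0], [-22.3, 5.8], [-24.7, 6.6], [-27.1, 7.5], [-29.4, 8.5]]
```

Request:
{"op": "jog_arm", "data": {
  "moves": [
    {"fingers": 1,"slide": [-2.4,0,-0.9],"angular": [0,0,0]},
    {"fingers": 1,"slide": [-4.8,0,-1.7],"angular": [0,0,0]},
    {"fingers": 1,"slide": [-7.3,0,-2.4],"angular": [0,0,0]},
    {"fingers": 1,"slide": [-9.7,0,-3.2],"angular": [0,0,0]},
    {"fingers": 1,"slide": [-12.2,0,-3.8],"angular": [0,0,0]},
    {"fingers": 1,"slide": [-14.7,0,-4.5],"angular": [0,0,0]},
    {"fingers": 1,"slide": [-17.2,0,-5.1],"angular": [0,0,0]},
    {"fingers": 1,"slide": [-19.7,0,-5.6],"angular": [0,0,0]},
    {"fingers": 1,"slide": [-22.2,0,-6.1],"angular": [0,0,0]},
    {"fingers": 1,"slide": [-24.7,0,-6.6],"angular": [0,0,0]}
  ],
  "squeeze": 20
}}

```text
clock: 12.03
tcp_pos: [0.6096, -0.1339, 0.1296]
orientation: [-0.043, 0.908, 0.096, 0.405]
wrist_force: [2.4, 0.6, -0.4]
finger_gap: 0.0037
grip_force: 25.6
```

```bash
cat > ov.py <<'E'
from h import *
import sys
b=float(sys.argv[1]); name=sys.argv[2]
s=get_state(); print({k:np.round(s[k],3) for k in("tcp_pos","wrist_force","ft_torque","joint_pos","grip_force")})
c=read_camera("scene"); im=c["color"][:,:,::-1].copy()
t=np.radians(b); n=np.array([np.cos(t),np.sin(t)]); a=np.array([-np.sin(t),np.cos(t)]); H=tcp(b)-U*n-WZ*a
for w in(0,170):
    P=[p2w(*(lambda q:(q[0],Y,q[1]/1e3))(H+u*n+w*a)) for u,Y in((0,-122.5),(84,-122.5),(84,-38.5),(0,-38.5))]
    cv2.polylines(im,[proj(P,c).round().astype(int)],True,(0,0,255) if w else (0,255,255),1)
cv2.imwrite(f"pics/{name}.png",cv2.resize(im[180:360,240:440],None,fx=3,fy=3))
E
python3 ov.py 58 s5
```

```text
{'tcp_pos': array([ 0.61 , -0.134,  0.13 ]), 'wrist_force': array([ 2.395,  0.586, -0.361]), 'ft_torque': array([-0.149,  0.023, -0.153]), 'joint_pos': array([-0.605,  0.143, -0.846, -0.069,  0.572,  2.524]), 'grip_force': np.float64(25.632)}
```

View pics/s5.png

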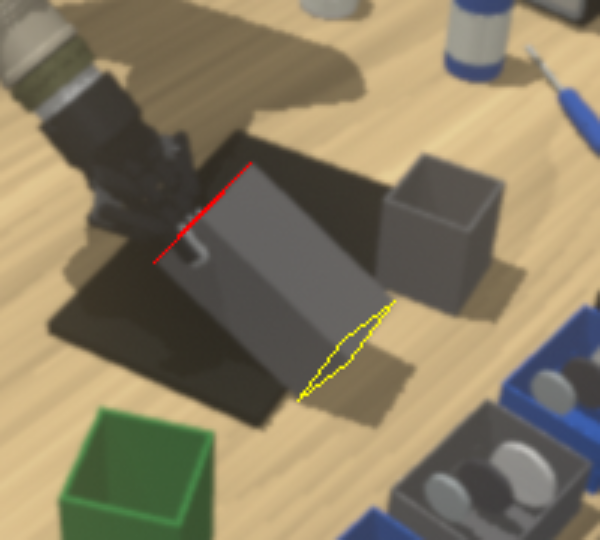

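The overlay for a 58° lean falls on the bin, with the mouth line at (155,262)–(250,165) and the foot at (300,400), so it pivots in the grip as planned. Continuing.

Request:
{"op": "jog_arm", "data": {
  "moves": [
    {"fingers": 1,"slide": [-2.5,0,-0.4],"angular": [0,0,0]},
    {"fingers": 1,"slide": [-5.1,0,-0.8],"angular": [0,0,0]},
    {"fingers": 1,"slide": [-7.6,0,-1.1],"angular": [0,0,0]},
    {"fingers": 1,"slide": [-10.1,0,-1.4],"angular": [0,0,0]},
    {"fingers": 1,"slide": [-12.7,0,-1.7],"angular": [0,0,0]},
    {"fingers": 1,"slide": [-15.2,0,-1.9],"angular": [0,0,0]},
    {"fingers": 1,"slide": [-17.8,0,-2],"angular": [0,0,0]},
    {"fingers": 1,"slide": [-20.3,0,-2.1],"angular": [0,0,0]},
    {"fingers": 1,"slide": [-22.9,0,-2.2],"angular": [0,0,0]},
    {"fingers": 1,"slide": [-25.5,0,-2.2],"angular": [0,0,0]}
  ]
}}

```text
clock: 12.92
tcp_pos: [0.5913, -0.1379, 0.112]
orientation: [-0.043, 0.908, 0.096, 0.405]
wrist_force: [1.5, -0.2, 1.3]
finger_gap: 0.0038
grip_force: 26.4
```

Request:
{"op": "jog_arm", "data": {
  "moves": [
    {"fingers": 1,"slide": [-2.6,0,0],"angular": [0,0,0]},
    {"fingers": 1,"slide": [-5.1,0,0.1],"angular": [0,0,0]},
    {"fingers": 1,"slide": [-7.7,0,0.2],"angular": [0,0,0]},
    {"fingers": 1,"slide": [-10.2,0,0.4],"angular": [0,0,0]},
    {"fingers": 1,"slide": [-12.8,0,0.6],"angular": [0,0,0]},
    {"fingers": 1,"slide": [-15.3,0,0.8],"angular": [0,0,0]},
    {"fingers": 1,"slide": [-17.9,0,1.1],"angular": [0,0,0]},
    {"fingers": 1,"slide": [-20.4,0,1.4],"angular": [0,0,0]},
    {"fingers": 1,"slide": [-22.9,0,1.8],"angular": [0,0,0]},
    {"fingers": 1,"slide": [-25.4,0,2.2],"angular": [0,0,0]}
  ]
}}

```text
clock: 13.75
tcp_pos: [0.5763, -0.141, 0.0915]
orientation: [-0.043, 0.908, 0.096, 0.404]
wrist_force: [0.1, -1.6, 1.4]
finger_gap: 0.0039
grip_force: 27.4
```

```bash
python3 - <<'E'
from h import *
s=get_state(); print({k:np.round(s[k],3) for k in("tcp_pos","wrist_force","ft_torque","joint_pos","grip_force")})
p,r=cur(); t=tcp(78); print("model",t,delta(p2w(t[0],-120.5,t[1]/1e3),Rf(48),p,r))
c=read_camera("scene")
print([(np.round(x["point"],1),round(x["p"],2)) for x in tip_of("tall_mouth",c)[:3]], proj(p2w(*(lambda q:(q[0],-80.5,q[1]/1e3))(tcp(78)+16*np.array([-np.sin(np.radians(78)),np.cos(np.radians(78))])-8*np.array([np.cos(np.radians(78)),np.sin(np.radians(78))]))),c))
E
```

```text
{'tcp_pos': array([ 0.576, -0.141,  0.092]), 'wrist_force': array([ 0.069, -1.625,  1.359]), 'ft_torque': array([-0.209,  0.143, -0.303]), 'joint_pos': array([-0.666,  0.179, -0.939, -0.165,  0.608,  2.465]), 'grip_force': np.float64(27.437)}
model [-15.15094542  93.54863914] ([1.3, -0.5, -1.6], [0.17, 0.0, -0.16])
[(array([298.6, 255.5]), 0.69), (array([284.4, 334.9]), 0.69)] [[296.35920318 258.80845533]]
```

Request:
{"op": "jog_arm", "data": {
  "moves": [
    {"fingers": 1,"slide": [-2,0,0.4],"angular": [0,0,0]},
    {"fingers": 1,"slide": [-4,0,0.8],"angular": [0,0,0]},
    {"fingers": 1,"slide": [-6,0,1.2],"angular": [0,0,0]},
    {"fingers": 1,"slide": [-8,0,1.6],"angular": [0,0,0]},
    {"fingers": 1,"slide": [-10,0,2.1],"angular": [0,0,0]},
    {"fingers": 1,"slide": [-12,0,2.6],"angular": [0,0,0]},
    {"fingers": 1,"slide": [-13.7,0,3.1],"angular": [0,0,0]},
    {"fingers": 1,"slide": [-15.4,0,3.6],"angular": [0,0,0]},
    {"fingers": 1,"slide": [-17.1,0,4.1],"angular": [0,0,0]},
    {"fingers": 1,"slide": [-18.5,0,4.6],"angular": [0,0,0]}
  ]
}}

```text
clock: 14.68
tcp_pos: [0.5675, -0.1428, 0.0747]
orientation: [-0.043, 0.909, 0.096, 0.404]
wrist_force: [-1.3, -1.3, 2.4]
finger_gap: 0.003
grip_force: 28.8
```

Request:
{"op": "jog_arm", "data": {
  "moves": [
    {"fingers": 1,"slide": [-0.6,0,0.2],"angular": [0,0,0]},
    {"fingers": 1,"slide": [-1.2,0,0.4],"angular": [0,0,0]},
    {"fingers": 1,"slide": [-1.8,0,0.6],"angular": [0,0,0]},
    {"fingers": 1,"slide": [-2.4,0,0.8],"angular": [0,0,0]},
    {"fingers": 1,"slide": [-2.4,0,0.8],"angular": [0,0,0]}
  ]
}}

```text
clock: 15.1
tcp_pos: [0.5666, -0.143, 0.0725]
orientation: [-0.043, 0.909, 0.096, 0.404]
wrist_force: [-2.0, -2.0, 2.6]
finger_gap: 0.0038
grip_force: 28.8
```

Request:
{"op": "jog_arm", "data": {
  "moves": [
    {"fingers": 1,"slide": [-0.6,0,0.4],"angular": [0,0,0]},
    {"fingers": 1,"slide": [-1.2,0,0.8],"angular": [0,0,0]},
    {"fingers": 1,"slide": [-1.8,0,1.2],"angular": [0,0,0]},
    {"fingers": 1,"slide": [-2.4,0,1.6],"angular": [0,0,0]},
    {"fingers": 1,"slide": [-2.4,0,1.6],"angular": [0,0,0]}
  ]
}}

```text
clock: 15.52
tcp_pos: [0.5662, -0.143, 0.0695]
orientation: [-0.043, 0.909, 0.096, 0.404]
wrist_force: [-2.3, -2.2, 2.3]
finger_gap: 0.0034
grip_force: 29.0
```

Request:
{"op": "jog_arm", "data": {
  "moves": [
    {"fingers": 1,"slide": [-0.5,0,0.4],"angular": [0,0,0]},
    {"fingers": 1,"slide": [-1,0,0.8],"angular": [0,0,0]},
    {"fingers": 1,"slide": [-1.5,0,1.2],"angular": [0,0,0]},
    {"fingers": 1,"slide": [-1.5,0,1.2],"angular": [0,0,0]}
  ]
}}

```text
clock: 15.85
tcp_pos: [0.566, -0.143, 0.0676]
orientation: [-0.043, 0.909, 0.096, 0.404]
wrist_force: [-1.6, -1.1, 2.6]
finger_gap: 0.0032
grip_force: 29.1
```

```bash
python3 - <<'E'
from h import *
s=get_state(); print({k:np.round(s[k],3) for k in("tcp_pos","wrist_force","ft_torque","joint_pos","grip_force")})
E
```

```text
{'tcp_pos': array([ 0.566, -0.143,  0.068]), 'wrist_force': array([-1.55 , -1.057,  2.626]), 'ft_torque': array([-0.168,  0.24 , -0.133]), 'joint_pos': array([-0.686,  0.224, -0.978, -0.237,  0.62 ,  2.444]), 'grip_force': np.float64(29.095)}
```

Request:
{"op": "jog_arm", "data": {
  "moves": [
    {"fingers": 1,"slide": [-0.4,0,0.3],"angular": [0,0,0]},
    {"fingers": 1,"slide": [-0.8,0,0.6],"angular": [0,0,0]},
    {"fingers": 1,"slide": [-1.2,0,0.9],"angular": [0,0,0]},
    {"fingers": 1,"slide": [-1.2,0,0.9],"angular": [0,0,0]}
  ]
}}

```text
clock: 16.18
tcp_pos: [0.5659, -0.1431, 0.0662]
orientation: [-0.043, 0.908, 0.096, 0.404]
wrist_force: [-2.8, -0.2, 2.4]
finger_gap: 0.0037
grip_force: 29.3
```

Request:
{"op": "jog_arm", "data": {
  "moves": [
    {"fingers": 1,"slide": [-0.4,0,0.3],"angular": [0,0,0]},
    {"fingers": 1,"slide": [-0.8,0,0.6],"angular": [0,0,0]},
    {"fingers": 1,"slide": [-0.8,0,0.6],"angular": [0,0,0]}
  ]
}}

```text
clock: 16.43
tcp_pos: [0.5659, -0.1431, 0.0653]
orientation: [-0.043, 0.908, 0.096, 0.404]
wrist_force: [-3.0, -0.7, 2.7]
finger_gap: 0.0035
grip_force: 29.4
```

Request:
{"op": "jog_arm", "data": {
  "moves": [
    {"fingers": 1,"slide": [-0.5,0,0.4],"angular": [0,0,0]},
    {"fingers": 1,"slide": [-1,0,0.8],"angular": [0,0,0]},
    {"fingers": 1,"slide": [-1,0,0.8],"angular": [0,0,0]}
  ]
}}

```text
clock: 16.68
tcp_pos: [0.5658, -0.1432, 0.064]
orientation: [-0.043, 0.908, 0.096, 0.404]
wrist_force: [-2.3, -1.2, 2.2]
finger_gap: 0.0037
grip_force: 29.5
```

Request:
{"op": "jog_arm", "data": {
  "moves": [
    {"fingers": 1,"slide": [-0.5,0,0.4],"angular": [0,0,0]},
    {"fingers": 1,"slide": [-1,0,0.8],"angular": [0,0,0]},
    {"fingers": 1,"slide": [-1,0,0.8],"angular": [0,0,0]}
  ]
}}

```text
clock: 16.93
tcp_pos: [0.5657, -0.1431, 0.0626]
orientation: [-0.043, 0.909, 0.096, 0.404]
wrist_force: [-2.6, -1.5, 2.4]
finger_gap: 0.0035
grip_force: 29.5
```

```bash
python3 - <<'E'
from h import *
out=[]
H=np.array([EDGE+16.2,16.])
for n,(x0,y0,w,h) in(("scene",(255,205,133,150)),("top",(270,140,133,150))):
    c=read_camera(n); im=cv2.resize(c["color"][y0:y0+h,x0:x0+w,::-1],None,fx=3,fy=3,interpolation=2); cv2.imwrite(f"pics/raw_{n}.png",c["color"])
    for w in(0,170):
        P=[p2w(H[0]-w,Y,(16+u)/1e3) for u,Y in((0,-122.5),(84,-122.5),(84,-38.5),(0,-38.5))]
        cv2.polylines(im,[((proj(P,c)-[x0,y0]+.5)*3).round().astype(int)],True,(0,0,255) if w else (0,255,255),1)
    out.append(im)
cv2.imwrite("pics/s6.png",np.hstack(out))
E
```

```text
(no output)
```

View pics/s6.png

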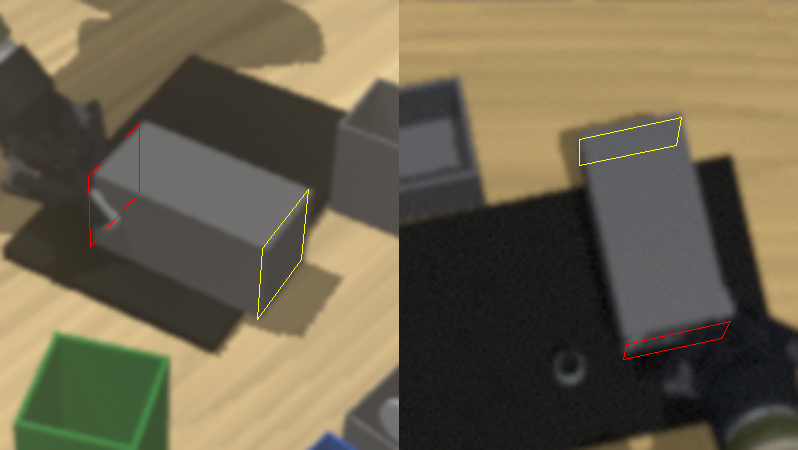

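The scene half of the crop shows the b=90° outline on the bin almost exactly: the mouth at (90–140,125–245) and the foot at (258–308,190–318). It is flat to within a few mm, but the force shows no firm contact yet, so I'll ease down further.

Request:
{"op": "jog_arm", "data": {
  "moves": [
    {"fingers": 1,"slide": [-0.5,0,0.4],"angular": [0,0,0]},
    {"fingers": 1,"slide": [-1,0,0.8],"angular": [0,0,0]},
    {"fingers": 1,"slide": [-1,0,0.8],"angular": [0,0,0]}
  ]
}}

```text
clock: 17.28
tcp_pos: [0.5657, -0.1432, 0.0614]
orientation: [-0.043, 0.908, 0.096, 0.404]
wrist_force: [-2.9, -0.9, 2.5]
finger_gap: 0.0032
grip_force: 29.6
```

Request:
{"op": "jog_arm", "data": {
  "moves": [
    {"fingers": 1,"slide": [-0.5,0,0.4],"angular": [0,0,0]},
    {"fingers": 1,"slide": [-1,0,0.8],"angular": [0,0,0]},
    {"fingers": 1,"slide": [-1,0,0.8],"angular": [0,0,0]}
  ]
}}

```text
clock: 17.53
tcp_pos: [0.5656, -0.1432, 0.0601]
orientation: [-0.043, 0.908, 0.096, 0.404]
wrist_force: [-3.0, -0.1, 3.6]
finger_gap: 0.0037
grip_force: 29.7
```

```bash
python3 - <<'E'
from h import *
for i in range(3):
    read_camera("scene"); s=get_state(); print({k:np.round(s[k],3).tolist() for k in("tcp_pos","wrist_force","ft_torque")})
E
```

```text
{'tcp_pos': [0.566, -0.143, 0.06], 'wrist_force': [-2.116, -1.159, 1.501], 'ft_torque': [-0.079, 0.291, 0.068]}
{'tcp_pos': [0.566, -0.143, 0.06], 'wrist_force': [-2.408, -0.658, 2.259], 'ft_torque': [-0.021, 0.282, 0.068]}
{'tcp_pos': [0.566, -0.143, 0.06], 'wrist_force': [-2.0, -0.58, 2.354], 'ft_torque': [-0.006, 0.29, 0.105]}
```

```bash
cat > ph.py <<'E'
from h import *
import sys
a=cv2.cvtColor(cv2.imread(sys.argv[1])[:,:,::-1].copy() if 0 else cv2.imread(sys.argv[1]),cv2.COLOR_RGB2GRAY).astype(np.float32)
c=read_camera("scene"); cv2.imwrite(sys.argv[2],c["color"]); b=cv2.cvtColor(c["color"],cv2.COLOR_RGB2GRAY).astype(np.float32)
for n,(x,y,w,h) in dict(rim_top_far=(290,238,22,22),roof=(300,240,50,40),foot=(335,260,30,50),short=(370,225,40,50)).items():
    w_=cv2.createHanningWindow((w,h),cv2.CV_32F)
    try: print(n,np.round(cv2.phaseCorrelate(a[y:y+h,x:x+w],b[y:y+h,x:x+w],w_),2) if 0 else np.round(cv2.phaseCorrelate(a[y:y+h,x:x+w].copy(),b[y:y+h,x:x+w].copy(),w_)[0],2), "absdiff",np.abs(a-b)[y:y+h,x:x+w].mean().round(2))
    except Exception as e: print(e)
s=get_state(); print(s["tcp_pos"].round(4),s["wrist_force"].round(1))
E
python3 ph.py pics/raw_scene.png pics/raw_scene2.png
```

```text
rim_top_far [-0.3  0.5] absdiff 1.42
roof [-0.33  0.06] absdiff 1.03
foot [ 0.12 -0.11] absdiff 0.93
short [-0.02  0.03] absdiff 0.37
[ 0.5656 -0.1432  0.0602] [-2.2 -0.1  1.8]
```

Request:
{"op": "jog_arm", "data": {
  "moves": [
    {"fingers": 1,"slide": [-0.5,0,0.4],"angular": [0,0,0]},
    {"fingers": 1,"slide": [-1,0,0.8],"angular": [0,0,0]},
    {"fingers": 1,"slide": [-1.5,0,1.2],"angular": [0,0,0]},
    {"fingers": 1,"slide": [-1.5,0,1.2],"angular": [0,0,0]}
  ]
}}

```text
clock: 18.07
tcp_pos: [0.5662, -0.1434, 0.0596]
orientation: [-0.043, 0.908, 0.097, 0.406]
wrist_force: [-7.4, -0.2, 11.1]
finger_gap: 0.0036
grip_force: 31.1
```

```bash
python3 ph.py pics/raw_scene2.png pics/raw_scene3.png
```

```text
rim_top_far [-0.04  0.26] absdiff 1.22
roof [0.13 0.23] absdiff 0.59
foot [0.1  0.13] absdiff 0.65
short [-0.04  0.03] absdiff 0.37
[ 0.5662 -0.1434  0.0596] [-7.4 -0.5 10.5]
```

Firm contact: 11 N, and the height has stopped changing. The bin lies on the pad, so I'll relieve the pressure, open slowly and back out.

Request:
{"op": "jog_arm", "data": {
  "moves": [
    {"fingers": 1,"slide": [0.5,0,-0.4],"angular": [0,0,0]},
    {"fingers": 1,"slide": [0.9,0,-0.8],"angular": [0,0,0]},
    {"fingers": 0.92,"slide": [0.9,0,-0.8],"angular": [0,0,0]},
    {"fingers": 0.86,"slide": [0.9,0,-0.8],"angular": [0,0,0]},
    {"fingers": 0.8,"slide": [0.9,0,-0.8],"angular": [0,0,0]},
    {"fingers": 0.74,"slide": [0.9,0,-0.8],"angular": [0,0,0]},
    {"fingers": 0.68,"slide": [0.9,0,-0.8],"angular": [0,0,0]},
    {"fingers": 0.68,"slide": [0.9,0,-0.8],"angular": [0,0,0]}
  ]
}}

```text
clock: 18.78
tcp_pos: [0.5655, -0.1433, 0.0594]
orientation: [-0.043, 0.909, 0.096, 0.404]
wrist_force: [0.2, 0.3, 0.7]
finger_gap: 0.0277
grip_force: 0.0
```

```bash
python3 ph.py pics/raw_scene3.png pics/raw_scene4.png
```

```text
rim_top_far [0.28 0.2 ] absdiff 1.3
roof [-0.37 -0.26] absdiff 0.42
foot [-0.09 -0.01] absdiff 0.67
short [0.1  0.01] absdiff 0.37
[ 0.5655 -0.1433  0.0594] [-0.3  0.6  0.7]
```

Request:
{"op": "jog_arm", "data": {
  "moves": [
    {"fingers": 0.68,"slide": [0,0,-4],"angular": [0,0,0]},
    {"fingers": 0.68,"slide": [0,0,-9],"angular": [0,0,0]},
    {"fingers": 0.68,"slide": [0,0,-15],"angular": [0,0,0]},
    {"fingers": 0.68,"slide": [0,0,-22],"angular": [0,0,0]},
    {"fingers": 0.68,"slide": [0,0,-30],"angular": [0,0,0]},
    {"fingers": 0.68,"slide": [0,0,-40],"angular": [0,0,0]},
    {"fingers": 0.68,"slide": [0,0,-52],"angular": [0,0,0]},
    {"fingers": 0.68,"slide": [0,0,-66],"angular": [0,0,0]},
    {"fingers": 0.68,"slide": [0,0,-80],"angular": [0,0,0]},
    {"fingers": 0.68,"slide": [0,0,-80],"angular": [0,0,0]}
  ]
}}

```text
clock: 19.67
tcp_pos: [0.5067, -0.1565, 0.1149]
orientation: [-0.042, 0.908, 0.096, 0.405]
wrist_force: [-0.3, 0.1, 0.4]
finger_gap: 0.0273
grip_force: 0.0
```

```bash
python3 ph.py pics/raw_scene4.png pics/raw_scene5.png; python3 - <<'E'
from h import *
print(get_state()["joint_pos"].round(3))
c=read_camera("top"); g=cv2.cvtColor(c["color"],cv2.COLOR_RGB2GRAY)
for t in("tall_heel","tall_mouth"):
    for n in("scene","top"):
        c=read_camera(n); print(t,n,[(np.round(x["point"],1),round(x["p"],2)) for x in tip_of(t,c)[:3]],proj(p2w(125.4 if t=="tall_heel" else -44.8,-80.5,.016 if t=="tall_heel" else .058),c).round(1))
E
```

```text
rim_top_far [-0.25 -0.43] absdiff 16.65
roof [ 0.08 -0.02] absdiff 1.36
foot [ 0.01 -0.2 ] absdiff 0.78
short [-0.03  0.02] absdiff 0.78
[ 0.5073 -0.1567  0.1145] [ 0.6 -0.2  0.9]
[-0.821  0.038 -0.989  0.021  0.691  2.303]
tall_heel scene [(array([346.2, 299.5]), 0.95)] [[347.5 300.5]]
tall_heel top [(array([456.7, 185.2]), 0.77)] [[345.6 191.2]]
tall_mouth scene [(array([295.5, 265.9]), 0.86), (array([282.7, 335.1]), 0.76)] [[292.6 265.9]]
tall_mouth top [(array([359.7, 250. ]), 0.65), (array([472.2, 150.2]), 0.59)] [[361.4 253.1]]
```

```bash
python3 - <<'E'
from h import *
c=read_camera("top"); rgb=c["color"].astype(int); g=rgb.mean(2); sat=rgb.max(2)-rgb.min(2)
m=((g>50)&(sat<25)).astype(np.uint8); m=cv2.morphologyEx(m,cv2.MORPH_OPEN,np.ones((5,5)))
q=proj(p2w(40,-80.5,.1),c)[0].round().astype(int); n,l,st,_=cv2.connectedComponentsWithStats(m); k=l[q[1],q[0]]; print(st[k])
cn=max(cv2.findContours((l==k).astype(np.uint8),0,1)[0],key=cv2.contourArea)[:,0]
W=np.array([(atz(p,c,.1)[:2]-PAD)*1e3 for p in cn.astype(float)])@np.array([[np.cos(YAW),-np.sin(YAW)],[np.sin(YAW),np.cos(YAW)]])
(r)=cv2.minAreaRect(W.astype(np.float32)); print(r,W.min(0),W.max(0))
E
```

```text
[ 330  179   50   78 2745]
((38.43747329711914, -80.60724639892578), (184.0034942626953, 89.50257110595703), 0.5859599709510803) [ -53.45144275 -125.26212172] [130.52061449 -35.16659351]
```

```bash
python3 -c "
from workcell import *
print(hand_in())"
```

```text
the job is handed in; nothing more can be done
None
```

The tall grey bin lies flat on the pad, in line with it to within about 0.6°, mouth towards the robot and its foot about 16 mm behind the pad's back edge; it was let down in the fingers' grip to firm contact, nothing else was touched, and the job is handed in (no verdict was returned).

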